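# Screw the brass hose elbow home in the vacuum block

### The arm

A 6-joint arm with a two-finger parallel gripper is mounted at the origin on the work surface. World frame = base frame: x ahead of the robot, y to its left, z up, the work surface at z = 0. Lengths are in m, angles in rad, forces in N, time in s.
With the tool pointing down it reaches from about 0.35 to 0.85 m from the base axis. Payload 8.1 kg.
Tool frame: the origin (TCP) lies at the very end of the fingers, on their centre line; the grasp point (between the pads) lies 19 mm behind it; z points along the fingers, y is the line along which they close (so a half turn about z gives the same grasp; the last joint's range is limited). The gripper opens to 93 mm and grips with 3 to 60 N. Pads are 15 mm wide; open, the fingers measure 128 mm over their backs; the gripper's body (75 mm by 188 mm) begins 65 mm behind the grasp point.
Start: joints at [-1.24, 0.13, 1.488, -0, 1.523, -0.085], TCP at [0.242, -0.549, 0.219] pointing down, gripper open.
Joint ranges: [-2.96, 2.96], [-0.89, 2.26], [0.02, 2.5], [-1.34, 4.48], [0, 2.73], [-2.66, 2.66]. Speed limits (rad/s): [2.39, 2.39, 2.79, 3.14, 3.14, 3.14].

### API

Orientations are given as a rotation vector (axis times angle).
In Python, from plant import monitor, eyes, ticket gives the robot as it stands.
- The arm moves only by the tool arm_command, never from a script. Its argument "deltas" is a list that holds one entry, the list of rows, each a list of 6 numbers: the shift along the world's x, y, z in cm, then the turn, a rotation vector about the world's x, y, z in degrees. In form: [[[tx, ty, tz, rx, ry, rz], ...]]. A call has 1 to 12 rows; each row shifts and turns the commanded pose from where the row before left it; what a row does not reach is not made up. A row lasts 1/12 s, in which the tool goes at most 41.7 mm and 7.16 degrees, less where a joint would pass 70% of its speed; a pose out of reach is approached as far as the arm can. A call is refused whole if a number of a shift passes 4.17 or a number of a turn 7.16, either way. A call with a gripper value outside its range is refused whole. "gripper" is the opening, from -1 (shut) to 1 (fully open), set as the call begins (left out, the last holds). The fingers move at their own pace and stop on an object; "squeeze" is the grip in N (left out, the last holds). Time passes only in rows, so rows that do not move let the fingers close. It gives the time, the measured TCP pose, the force, the opening and the grip force at its end, in the units of the state.
- monitor.read_state(): the state, without advancing time (a new reading comes with each control period).
- eyes.read_camera(name): name is "scene" or "side" or "wrist"; returns the picture (420x560x3 uint8, blue, green, red); there is no depth.
- eyes.camera_model(name): a dict with "fx", "fy", "cx", "cy" (pixels), "rvec" (rotation vector, rad) and "tvec" (3), from world to camera coordinates, as OpenCV has them. Camera axes: x right, y down, z forward; pixel columns grow to the right and rows downward; lengths in m; the calibration is good to about 2 mm. A picture is of the moment at which its call begins: read the wrist's pose just before it. camera_model takes no time and is no camera call; for the wrist camera it gives the pose at the moment of the call.
- ticket.close_job(): hands the job in; it is judged then, once.
The state is a dict: "t": time; "q": joint angles; "dq": joint speeds; "joint_torque": joint torques, N m; "tool_pos": TCP position; "orientation": TCP orientation; "force": force on the tool from outside, world axes, zero at the start; "wrist_torque": the same for the moment, N m; "opening": finger opening in m; "gripper_force": force on a finger pad.
Only numpy, scipy, OpenCV 4.12 (cv2) and the standard library are available. Lean on these libraries where they do the work, as an engineer would, in place of code of your own. Each camera call takes 0.05 s, during which the arm holds its last target. There are 200 camera calls.

### The job

The brass hose elbow has been started by hand in the port of its clamped white block. Screw it further in, clockwise seen from above, until it grows stiff and its barb points along the red stripe on that block, then stop there and let go; do not screw it on past the stripe. Leave the blue plastic elbow in the other vice as it is, and do not disturb the small amber jar.

Things in the scene. Friction and masses are not known exactly. Their poses are not given: they have to be found in the camera images.
- brass_elbow (a joint): Angle of the brass elbow about its upright port axis, rad; grows as it is screwed in (clockwise from above); starts between 0 and 0.5. At 1.45 the barb lies exactly along the red stripe. Turning it in takes 0.25 N m at 0, rising evenly with the squeezed seal to 0.47 at 1.45; it stays where it is left (up to 1.66). It sinks 0.5 mm per rad. Hard stop at 2.0.
- brass_body (a point): Point in the brass elbow's square body (26 x 26 mm, from 20 mm below this point to 16 mm above), on the turning axis, 115 mm above the table. z up; x along the barb, a level tail 12 mm thick (ridges 16) at this height, ending 59 mm from the axis; the faces across y are free to grip. Steel port rim (34 mm diameter) 35 mm below; white block top 43 mm below, with a red stripe.
- blue_tip (a point): Barb end of the blue plastic elbow, a twin of the brass one (axis 59 mm back along -x); leave alone. Each elbow has a fixed green vice, 110 x 220 mm, jaws below the block top, clamping a white block 170 x 68 mm with the port at its centre; a red stripe 14 mm wide on the block's top runs straight out from the port, 25 to 81 mm from the axis, along the block's length.
- jar: Loose amber glass jar with black cap, 42 mm diameter, 62 mm high, upright beyond the vices; leave standing. Origin at the centre of its underside.
Mind the look-alikes: they are no part of the job. What is shaped like the part that bears brass_elbow but pink or purple is not meant.

How it is judged:
At the end, for the whole second after the job is handed in: The brass elbow is at rest with its barb within 12 degrees (0.21 rad) of the red stripe; the blue elbow's barb end is within 12 mm and the jar within 20 mm of where it was (value of joint brass_elbow between 1.24 and 1.66 rad and velocity of joint brass_elbow between -0.05 and 0.05 rad/s and distance of blue_tip from where it was at the start of the episode below 0.012 m and distance of jar from where it was at the start of the episode below 0.02 m); the robot touches nothing.
It fails at once if the brass elbow was screwed more than 20 degrees (0.35 rad) past the red stripe (value of joint brass_elbow above 1.8 rad).
It fails at once if the blue elbow was turned (its barb end moved more than 12 mm) (distance of blue_tip from where it was at the start of the episode above 0.012 m).
It fails at once if the jar was shifted more than 20 mm or tipped over (distance of jar from where it was at the start of the episode above 0.02 m or angle between jar's own z axis and vertical above 0.5 rad).
It also fails if it takes over 38 s, if anything falls off the work surface, if the arm or the gripper's body presses on something with over 40 N, if the wrist force passes 120 N, or if a joint passes its speed limit or range.

## Working session

There is one attempt and no reset: what is moved stays moved. The work goes in short steps, Python scripts to look and compute and a tool call to move; the robot and the scene stay as the last step left them, time stands still between calls to the robot, and variables do not carry over. Pictures are saved under pics/ and viewed, at most 10 in all, crops included, and the job is handed in when it is done.

Besides the shell and the picture viewer there is one more tool, called after ">>>" as a command line: name --argument value ..., lists and objects as JSON in quotes. arm_command: Moves the arm, as the interface text tells. Its arguments: {"type":"object","properties":{"deltas":{"type":"array"},"gripper":{"type":"number"},"squeeze":{"type":"number"}},"required":["deltas"]}

```bash
mkdir -p pics; cat > h.py <<'E'
import numpy as np, cv2
from plant import monitor, eyes, ticket
def model(n):
    m=eyes.camera_model(n); R=cv2.Rodrigues(np.array(m['rvec'],float))[0]; t=np.array(m['tvec'],float).ravel()
    K=np.array([[m['fx'],0,m['cx']],[0,m['fy'],m['cy']],[0,0,1.]]); return K,R,t
def ray(n,uv,M=None):
    K,R,t=M or model(n); d=R.T@np.linalg.inv(K)@np.array([uv[0],uv[1],1.]); return -R.T@t,d
def onz(n,uv,z,M=None):
    o,d=ray(n,uv,M); return o+d*(z-o[2])/d[2]
def proj(n,p,M=None):
    K,R,t=M or model(n); q=K@(R@np.asarray(p,float)+t); return q[:2]/q[2]
E
python3 - <<'E'
from h import *
s=monitor.read_state();print({k:np.round(v,3) for k,v in s.items()})
for n in ['scene','side']:
    im=eyes.read_camera(n);cv2.imwrite(f'pics/{n}0.png',im)
    o,_=ray(n,(0,0));print(n,o)
E
```

```text
{'t': np.float64(0.0), 'q': array([-1.24 ,  0.131,  1.489, -0.   ,  1.523, -0.085]), 'dq': array([ 0.   , -0.   ,  0.   , -0.001,  0.   , -0.001]), 'joint_torque': array([-1.0000e-03, -5.5985e+01, -4.9175e+01,  7.7000e-02,  3.5000e-02,
       -0.0000e+00]), 'tool_pos': array([ 0.242, -0.548,  0.218]), 'orientation': array([-3.072, -0.648,  0.   ]), 'force': array([0.036, 0.408, 0.291]), 'wrist_torque': array([ 0.043, -0.042,  0.052]), 'gripper_force': np.float64(0.0), 'opening': np.float64(0.093)}
scene [ 1.24740968 -0.55215963  0.8682265 ]
side [-0.09651675  0.92502908  0.78144869]
```

View pics/scene0.png

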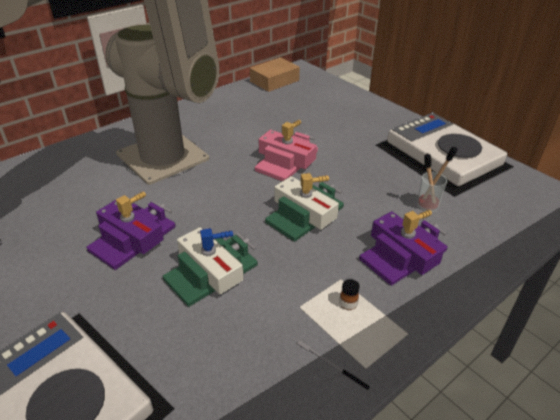

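View pics/side0.png

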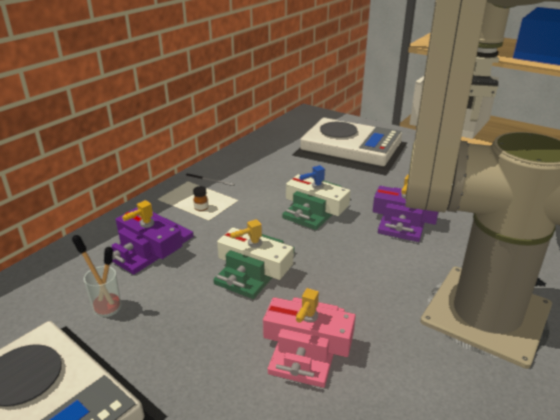

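The scene view shows four brass elbows: on pink at (290,130), on purple at (125,207) and (412,222), and on the white block in a green vice at (307,185). The last one fits the description (white block, green vice, brass elbow). The blue elbow is at (208,240) and the jar at (349,294). In the side view the target is at (255,235) and the jar at (200,198).

```bash
python3 - <<'E'
from h import *
out=[]
W={'scene':(262,165,350,240),'side':(210,210,300,300)}
O={}
for n,(x0,y0,x1,y1) in W.items():
    im=cv2.imread(f'pics/{n}0.png'); hsv=cv2.cvtColor(im,cv2.COLOR_BGR2HSV)
    box=np.zeros(im.shape[:2],np.uint8); box[y0:y1,x0:x1]=255
    br=cv2.inRange(hsv,(14,130,90),(30,255,255))&box
    rd=(cv2.inRange(hsv,(0,130,80),(8,255,255))|cv2.inRange(hsv,(172,130,80),(180,255,255)))&box
    wh=cv2.inRange(hsv,(15,0,140),(40,90,255))&box
    for nm,m in (('brass',br),('red',rd),('white',wh)):
        ys,xs=np.nonzero(m)
        print(n,nm,len(xs),xs.mean().round(1),ys.mean().round(1),(xs.min(),ys.min(),xs.max(),ys.max()))
        if nm=='red':
            r=cv2.minAreaRect(np.c_[xs,ys].astype(np.float32)); 
            P=np.array([onz(n,(u,v),.072)[:2] for u,v in zip(xs,ys)]); c=P.mean(0)
            w,V=np.linalg.eigh(np.cov((P-c).T)); L=(P-c)@V[:,1]
            print('  stripe centre',c.round(4),'dir',V[:,1].round(3),'len',np.ptp(L).round(3))
    vis=im.copy(); vis[br>0]=(0,255,255) if 0 else vis[br>0]
    out.append(cv2.resize(im[y0:y1,x0:x1],(390,int(390*(y1-y0)/(x1-x0))),interpolation=cv2.INTER_CUBIC))
h=max(o.shape[0] for o in out)
cv2.imwrite('pics/crop.png',np.hstack([cv2.copyMakeBorder(o,0,h-o.shape[0],0,5,cv2.BORDER_CONSTANT) for o in out]))
E
```

```text
scene brass 216 309.9 181.4 (np.int64(302), np.int64(174), np.int64(328), np.int64(192))
scene red 46 320.7 202.6 (np.int64(313), np.int64(198), np.int64(328), np.int64(207))
  stripe centre [0.553  0.1675] dir [-0.996 -0.085] len 0.05
scene white 988 310.2 199.7 (np.int64(275), np.int64(173), np.int64(338), np.int64(228))
side brass 341 249.8 230.8 (np.int64(230), np.int64(220), np.int64(260), np.int64(242))
side red 36 237.0 237.2 (np.int64(226), np.int64(233), np.int64(245), np.int64(240))
  stripe centre [0.5483 0.1612] dir [-0.993 -0.116] len 0.051
side white 1721 252.8 249.1 (np.int64(210), np.int64(210), np.int64(298), np.int64(299))
```

View pics/crop.png

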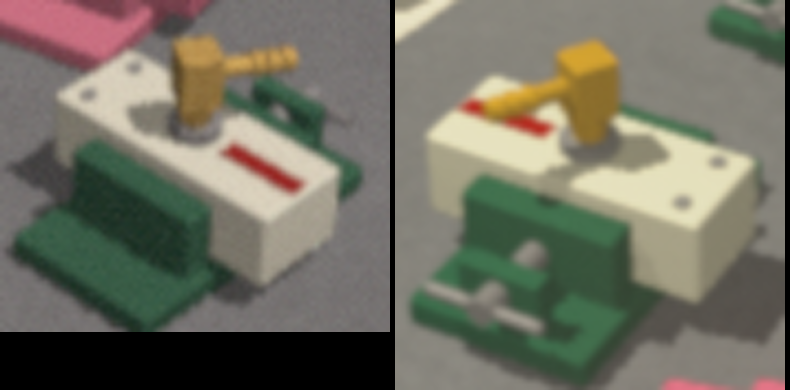

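The enlarged crop confirms the target: brass elbow on the white block in the green vice. The barb tip is at scene (329,178) and side (232,234), the body top at scene (307,175) and side (254.5,223), and the stripe is clear at scene (321,203).

```bash
python3 - <<'E'
from h import *
def tri(a,b):
    (o1,d1),(o2,d2)=ray('scene',a),ray('side',b); A=np.c_[d1,-d2]; s=np.linalg.lstsq(A,o2-o1,rcond=None)[0]
    p,q=o1+s[0]*d1,o2+s[1]*d2; return (p+q)/2,np.linalg.norm(p-q)
print('top',tri((306.7,175.2),(254.5,222.7)),onz('scene',(306.7,175.2),.131),onz('side',(254.5,222.7),.131))
print('tip',tri((329.2,177.9),(231.9,234.2)),onz('scene',(329.2,177.9),.115),onz('side',(231.9,234.2),.115))
s=monitor.read_state()
print('wristcam in world',ray('wrist',(280,210)),s['tool_pos'],s['orientation'])
R=cv2.Rodrigues(s['orientation'])[0];print(R.round(3))
E
```

```text
top (array([0.49828912, 0.16094977, 0.13199113]), np.float64(0.006094439865537638)) [0.49987115 0.16361735 0.131     ] [0.49723436 0.1573742  0.131     ]
tip (array([0.52771268, 0.21076773, 0.11718195]), np.float64(0.010497900574776021)) [0.52967338 0.21635422 0.115     ] [0.5259803  0.20474931 0.115     ]
wristcam in world (array([ 0.31776125, -0.51535816,  0.38367393]), array([-0.26062677, -0.11147996, -0.95901493])) [ 0.24220226 -0.54838271  0.21770221] [-3.07233786e+00 -6.48104670e-01  3.36980134e-04]
[[ 0.915  0.404 -0.001]
 [ 0.404 -0.915  0.002]
 [ 0.    -0.002 -1.   ]]
```

>>> arm_command --deltas '[[[0.6, 1.8, 0.5, 0, 0, 1], [1.3, 3.5, 0.5, 0, 0, 2], [1.3, 3.5, 0.5, 0, 0, 2], [1.3, 3.5, 0.5, 0, 0, 2], [1.3, 3.5, 0.5, 0, 0, 2], [1.3, 3.5, 0.5, 0, 0, 2], [1.3, 3.5, 0, 0, 0, 2], [1.3, 3.5, 0, 0, 0, 2], [1.3, 3.5, 0, 0, 0, 2], [1.3, 3.5, 0, 0, 0, 2], [1.3, 3.5, 0, 0, 0, 2]]]' --gripper 1

```text
t: 1.02
tool_pos: [0.3784, -0.1791, 0.2484]
orientation: [-2.903, -1.2, 0.0]
force: [0.5, -0.3, 1.0]
opening: 0.0929
gripper_force: 0.0
```

>>> arm_command --deltas '[[[1.3, 3.5, 0, 0, 0, 2], [1.3, 3.5, 0, 0, 0, 2], [1.3, 3.5, 0, 0, 0, 2], [1.3, 3.5, 0, 0, 0, 2], [1.3, 3.5, 0, 0, 0, 2], [1.3, 3.5, 0, 0, 0, 2], [1.3, 3.5, 0, 0, 0, 2], [1.3, 3.5, 0, 0, 0, 1], [1, 3, 0, 0, 0, 0], [0.7, 2, 0, 0, 0, 0], [0, 0, 0, 0, 0, 0], [0, 0, 0, 0, 0, 0]]]'

```text
t: 2.02
tool_pos: [0.499, 0.1499, 0.2479]
orientation: [-2.721, -1.57, 0.003]
force: [-0.0, -0.6, -0.2]
opening: 0.0931
gripper_force: 0.0
```

```bash
python3 - <<'E'
from h import *
s=monitor.read_state();M=model('wrist');im=eyes.read_camera('wrist');cv2.imwrite('pics/w1.png',im)
R=cv2.Rodrigues(s['orientation'])[0];print(s['t'],s['tool_pos'],np.degrees(np.arctan2(R[1,0],R[0,0])),R[:,2],s['q'])
np.savez('w1.npz',K=M[0],R=M[1],t=M[2])
hsv=cv2.cvtColor(im,cv2.COLOR_BGR2HSV)
for nm,m,z in (('brass',cv2.inRange(hsv,(14,130,90),(30,255,255)),.115),('red',cv2.inRange(hsv,(0,130,80),(8,255,255))|cv2.inRange(hsv,(172,130,80),(180,255,255)),.072)):
    cs=cv2.findContours(m,cv2.RETR_EXTERNAL,cv2.CHAIN_APPROX_NONE)[0]
    for c in cs:
        if cv2.contourArea(c)>150:
            r=cv2.minAreaRect(c); B=np.array([onz('wrist',p,z,M)[:2] for p in cv2.boxPoints(r)])
            print(nm,cv2.contourArea(c),np.round(r[0]),B.mean(0).round(4),B.round(4).tolist())
E
```

```text
2.0167 [0.49897306 0.1498664  0.24786396] 59.95443848896651 [-1.57009202e-03 -5.32903578e-04 -9.99998625e-01] [ 1.93505793e-01 -9.34621109e-02  1.66185301e+00 -2.21029961e-04
  1.57484502e+00  7.17899735e-01]
brass 5253.0 [404. 402.] [ 0.504  -0.1413] [[0.3571, -0.0287], [0.6704, -0.2093], [0.6569, -0.2572], [0.3318, -0.07]]
brass 220.5 [478. 339.] [ 0.613  -0.1012] [[0.6161, -0.0572], [0.6308, -0.0632], [0.6105, -0.1453], [0.5947, -0.1391]]
brass 614.5 [ 89. 339.] [0.2313 0.1194] [[0.1869, 0.0993], [0.2525, 0.1593], [0.2751, 0.1403], [0.2109, 0.0787]]
brass 940.5 [ 15. 193.] [0.2806 0.2885] [[0.2569, 0.305], [0.312, 0.3003], [0.3052, 0.2723], [0.2485, 0.2764]]
brass 1416.0 [276. 174.] [0.5103 0.176 ] [[0.5157, 0.2157], [0.5385, 0.2046], [0.5058, 0.136], [0.4813, 0.1478]]
red 613.0 [319. 159.] [0.5541 0.1623] [[0.5256, 0.1666], [0.581, 0.1719], [0.5829, 0.1583], [0.527, 0.1525]]
red 10881.0 [ 81. 173.] [0.3167 0.2732] [[0.1728, 0.2505], [0.3059, 0.3853], [0.4487, 0.3027], [0.3396, 0.1542]]
```

View pics/w1.png

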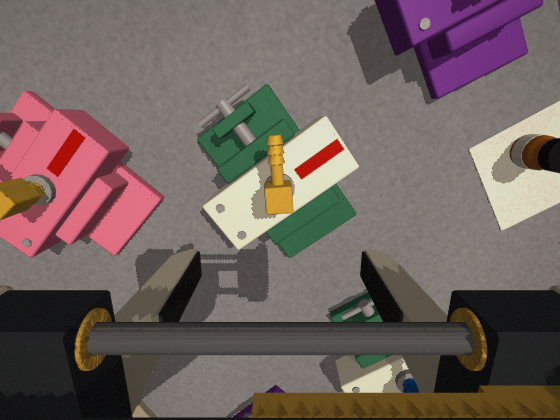

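The wrist view shows the brass elbow with body at about (279,197) and barb tip at (276,137), and the red stripe at (319,159) to its right. Blue elbow and jar are far away.

```bash
python3 - <<'E'
from h import *
f=np.load('w1.npz');M=(f['K'],f['R'],f['t'])
im=cv2.imread('pics/w1.png');hsv=cv2.cvtColor(im,cv2.COLOR_BGR2HSV)
b=cv2.inRange(hsv,(14,130,60),(30,255,255));b[:,:255]=0;b[:,300:]=0;b[:125]=0;b[220:]=0
for r in range(132,218,4):
    x=np.nonzero(b[r])[0]
    if len(x): print(r,x.min(),x.max(),end='; ')
ys,xs=np.nonzero(b)
far=np.array([(xs[ys==r].mean(),r) for r in (ys.max()-3,)])[0]
# barb centreline rows 140-175
C=np.array([[np.nonzero(b[r])[0].mean(),r] for r in range(ys.min()+1,172)])
P=np.array([onz('wrist',c,.115,M)[:2] for c in C]); vx,vy,x0,y0=cv2.fitLine(P.astype(np.float32),cv2.DIST_HUBER,0,.01,.01).ravel()
print('\nbarb ang',np.degrees(np.arctan2(vy,vx)),'tip',P[0],'pt',x0,y0)
e=onz('wrist',(far[0],ys.max()),.131,M)[:2];print('far edge',e,ys.max())
rd=cv2.inRange(hsv,(0,130,80),(8,255,255))|cv2.inRange(hsv,(172,130,80),(180,255,255));rd[:,:280]=0
ys,xs=np.nonzero(rd);Q=np.array([onz('wrist',p,.072,M)[:2] for p in zip(xs,ys)])
a,c,qx,qy=cv2.fitLine(Q.astype(np.float32),cv2.DIST_L2,0,.01,.01).ravel();print('stripe',np.degrees(np.arctan2(c,a)),qx,qy,'axis from stripe',qx-.053*a*np.sign(a),qy-.053*c*np.sign(a))
u=np.array([vx,vy]);u*=np.sign(u[1]);print('axis from far',e+.013*u,'axis from tip',P[0]-.059*u)
E
```

```text
136 268 280; 140 267 282; 144 267 281; 148 268 282; 152 268 283; 156 269 282; 160 269 283; 164 270 282; 168 271 282; 172 271 282; 176 271 283; 180 272 289; 184 266 290; 188 265 291; 192 264 291; 196 265 291; 200 265 292; 204 266 292; 208 266 292; 212 266 292; 
barb ang 64.00921 tip [0.52684414 0.20902086] pt 0.51760924 0.1900743
far edge [0.49553408 0.14561454] 214
stripe 5.7157655 0.5546037 0.16240662 axis from stripe 0.5018672 0.15712817
axis from far [0.50123102 0.15729978] axis from tip [0.50098877 0.15598786]
```

>>> arm_command --deltas '[[[0.2, 0.7, 0, 0, 0, 2], [0, 0, -1, 0, 0, 2], [0, 0, -2, 0, 0, 0], [0, 0, -2, 0, 0, 0], [0, 0, -2, 0, 0, 0], [0, 0, -2, 0, 0, 0], [0, 0, -2, 0, 0, 0], [0, 0, -2, 0, 0, 0], [0, 0, -1.5, 0, 0, 0], [0, 0, -0.8, 0, 0, 0], [0, 0, 0, 0, 0, 0], [0, 0, 0, 0, 0, 0]]]'

```text
t: 3.07
tool_pos: [0.5014, 0.1556, 0.0959]
orientation: [-2.667, -1.66, 0.0]
force: [1.3, 1.1, 0.1]
opening: 0.0929
gripper_force: 0.0
```

```bash
python3 - <<'E'
from h import *
s=monitor.read_state();M=model('wrist');im=eyes.read_camera('wrist');cv2.imwrite('pics/w2.png',im)
R=cv2.Rodrigues(s['orientation'])[0];print(s['t'],s['tool_pos'],np.degrees(np.arctan2(R[1,0],R[0,0])),s['force'])
E
```

```text
3.0667 [0.50141298 0.15564317 0.09594207] 63.81106609751139 [1.32806647 1.06549702 0.11735175]
```

View pics/w2.png

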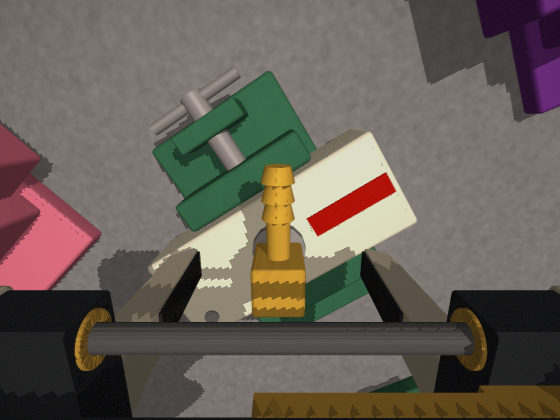

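The body is centred between the fingers (body column 279, finger midpoint about 280). I'll nudge slightly and close.

>>> arm_command --deltas '[[[0, 0.1, 0, 0, 0, 0], [0, 0, 0, 0, 0, 0], [0, 0, 0, 0, 0, 0], [0, 0, 0, 0, 0, 0], [0, 0, 0, 0, 0, 0], [0, 0, 0, 0, 0, 0], [0, 0, 0, 0, 0, 0], [0, 0, 0, 0, 0, 0]]]' --gripper -1 --squeeze 55

```text
t: 3.78
tool_pos: [0.5013, 0.1571, 0.0956]
orientation: [-2.667, -1.661, 0.0]
force: [0.3, 0.3, -0.5]
opening: 0.0442
gripper_force: 0.0
```

>>> arm_command --deltas '[[[0, 0, 0, 0, 0, 0], [0, 0, 0, 0, 0, 0], [0, 0, 0, 0, 0, 0], [0, 0, 0, 0, 0, 0], [0, 0, 0, 0, 0, 0], [0, 0, 0, 0, 0, 0]]]'

```text
t: 4.28
tool_pos: [0.501, 0.1573, 0.0956]
orientation: [-2.666, -1.661, 0.001]
force: [-4.6, 1.8, 3.0]
opening: 0.0254
gripper_force: 55.0
```

Gripped. First part of the turn (about -25°, clockwise).

>>> arm_command --deltas '[[[0, 0, 0, 0, 0, -2], [0, 0, 0, 0, 0, -3], [0, 0, 0, 0, 0, -3], [0, 0, 0, 0, 0, -3], [0, 0, 0, 0, 0, -3], [0, 0, 0, 0, 0, -3], [0, 0, 0, 0, 0, -3], [0, 0, 0, 0, 0, -3], [0, 0, 0, 0, 0, -2], [0, 0, 0, 0, 0, 0], [0, 0, 0, 0, 0, 0]]]'

```text
t: 5.2
tool_pos: [0.5012, 0.1571, 0.0955]
orientation: [2.962, 1.046, -0.001]
force: [-2.7, 1.2, 0.8]
opening: 0.0256
gripper_force: 55.0
```

```bash
cat > m.py <<'E'
from h import *
import sys
s=monitor.read_state();M=model('wrist');im=eyes.read_camera('wrist');cv2.imwrite(f'pics/{sys.argv[1]}.png',im)
R=cv2.Rodrigues(s['orientation'])[0];print(s['t'],s['tool_pos'].round(4),'yaw',np.degrees(np.arctan2(R[1,0],R[0,0])),'F',s['force'].round(1),'T',s['wrist_torque'].round(2),s['opening'],'q6',s['q'][5])
hsv=cv2.cvtColor(im,cv2.COLOR_BGR2HSV)
b=cv2.inRange(hsv,(14,130,60),(30,255,255));b[290:]=0;b[:,:130]=0;b[:,430:]=0
c=max(cv2.findContours(b,cv2.RETR_EXTERNAL,cv2.CHAIN_APPROX_NONE)[0],key=cv2.contourArea)
m=cv2.drawContours(b*0,[c],-1,255,-1);ys,xs=np.nonzero(m);print('tip row',ys.min())
# barb centreline: from tip row, 60 rows
C=np.array([[np.nonzero(m[r])[0].mean(),r] for r in range(ys.min()+4,ys.min()+75)])
P=np.array([onz('wrist',p,.115,M)[:2] for p in C]);v=cv2.fitLine(P.astype(np.float32),cv2.DIST_HUBER,0,.001,.001).ravel()
a=np.degrees(np.arctan2(v[1],v[0]));a=(a+90)%180-90
t=P[0]-np.array([.5013,.157]);print('barb line',a,'tip about axis',np.degrees(np.arctan2(t[1],t[0])),np.hypot(*t))
rd=cv2.inRange(hsv,(0,150,80),(6,255,255))|cv2.inRange(hsv,(174,150,80),(180,255,255))
for c in cv2.findContours(rd,cv2.RETR_EXTERNAL,cv2.CHAIN_APPROX_NONE)[0]:
    if cv2.contourArea(c)>100:
        Q=np.array([onz('wrist',p,.072,M)[:2] for p in c[:,0]]);w=cv2.minAreaRect((Q*1e3).astype(np.float32));print('red',np.round(w[0]),np.round(w[1]),w[2],cv2.contourArea(c))
E
python3 m.py w3
```

```text
5.2 [0.5012 0.1571 0.0955] yaw 38.90331087802627 F [-2.7  1.2  0.8] T [0.08 0.4  0.21] 0.02560443759264555 q6 1.098017522064435
tip row 167
barb line 39.357758 tip about axis 39.43020641658201 0.05816477739394837
red [554. 163.] [56. 14.] 5.797269821166992 1969.5
```

The elbow follows the grip: barb at 39.4°, stripe at 5.8°, so about 33.6° remains.

>>> arm_command --deltas '[[[0, 0, 0, 0, 0, -2], [0, 0, 0, 0, 0, -3], [0, 0, 0, 0, 0, -3], [0, 0, 0, 0, 0, -3], [0, 0, 0, 0, 0, -3], [0, 0, 0, 0, 0, -3], [0, 0, 0, 0, 0, -3], [0, 0, 0, 0, 0, -3], [0, 0, 0, 0, 0, -3], [0, 0, 0, 0, 0, -3], [0, 0, 0, 0, 0, -3], [0, 0, 0, 0, 0, -1.5]]]'

```text
t: 6.25
tool_pos: [0.5013, 0.1567, 0.0953]
orientation: [3.137, 0.144, -0.001]
force: [-0.6, -1.4, -0.8]
opening: 0.0256
gripper_force: 55.0
```

>>> arm_command --deltas '[[[0, 0, 0, 0, 0, 0], [0, 0, 0, 0, 0, 0], [0, 0, 0, 0, 0, 0]]]'

```text
t: 6.5
tool_pos: [0.5012, 0.1567, 0.0953]
orientation: [3.137, 0.148, -0.001]
force: [-0.5, -1.9, -3.8]
opening: 0.026
gripper_force: 55.0
```

```bash
python3 m.py w4
```

```text
6.5 [0.5012 0.1567 0.0953] yaw 5.404935699856609 F [-0.5 -1.9 -3.8] T [-0.53  0.19  0.3 ] 0.025952323612431417 q6 1.6824356625605663
tip row 167
barb line 6.1511536 tip about axis 6.383338113376163 0.058116265366555536
red [568. 164.] [28. 14.] 5.982461452484131 1025.5
```

View pics/w4.png

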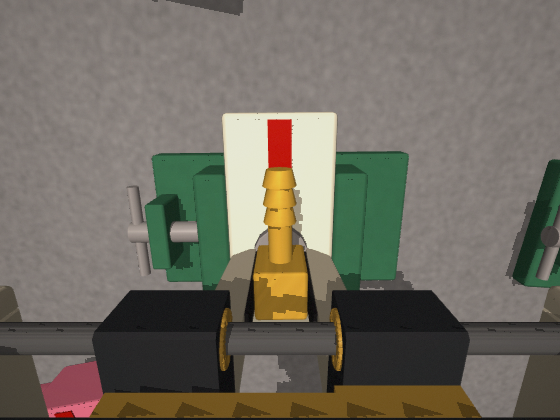

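The barb (tip 280,170) now lies along the red stripe (280,143): 6.2° against 5.8–6.0°. I'll release and lift straight up.

>>> arm_command --deltas '[[[0, 0, 0, 0, 0, 0], [0, 0, 0, 0, 0, 0], [0, 0, 0, 0, 0, 0], [0, 0, 0, 0, 0, 0], [0, 0, 0, 0, 0, 0], [0, 0, 0, 0, 0, 0], [0, 0, 0, 0, 0, 0], [0, 0, 0, 0, 0, 0]]]' --gripper 1

```text
t: 7.22
tool_pos: [0.5014, 0.1572, 0.0957]
orientation: [-3.138, -0.146, -0.0]
force: [0.6, 0.1, -0.4]
opening: 0.0747
gripper_force: 0.0
```

>>> arm_command --deltas '[[[0, 0, 1, 0, 0, 0], [0, 0, 2, 0, 0, 0], [0, 0, 2, 0, 0, 0], [0, 0, 2, 0, 0, 0], [0, 0, 2, 0, 0, 0], [0, 0, 2, 0, 0, 0], [0, 0, 2, 0, 0, 0], [0, 0, 1, 0, 0, 0], [0, 0, 0, 0, 0, 0], [0, 0, 0, 0, 0, 0]]]'

```text
t: 8.05
tool_pos: [0.5017, 0.1572, 0.236]
orientation: [-3.138, -0.146, -0.002]
force: [0.2, -0.2, -0.3]
opening: 0.0931
gripper_force: 0.0
```

```bash
sed 's/ys.min()+75/ys.min()+35/' m.py > m2.py; python3 m2.py w5
```

```text
8.05 [0.5017 0.1572 0.236 ] yaw 5.3227984715803895 F [ 0.2 -0.2 -0.3] T [-0.05  0.07 -0.08] 0.09308317397579358 q6 1.684003532669755
tip row 145
barb line 6.480728 tip about axis 6.368367703797993 0.05521642709406391
red [569. 164.] [24. 13.] 5.341585636138916 284.0
```

View pics/w5.png

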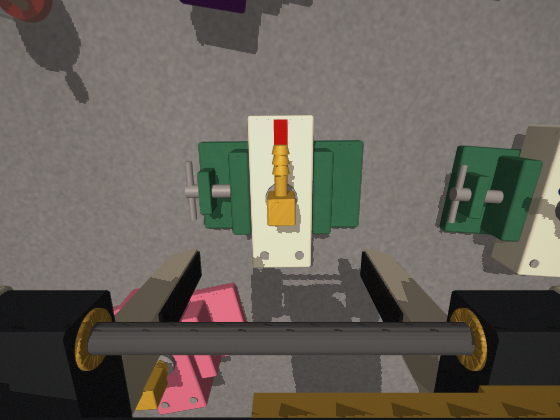

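The barb (tip 281,147) stays along the stripe (281,132) after release, and the gripper is clear, so I'm handing in.

```bash
python3 -c "
from plant import ticket
print(ticket.close_job())"
```

```text
the job is handed in; nothing more can be done
None
```

I turned the brass elbow about 58° clockwise until its barb lay within about 1° of the red stripe (measured from the wrist camera), then let go and lifted clear. The arm stayed well away from the blue elbow and the jar, and the job was handed in at about 8 s; no verdict was returned.

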